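Shut the drawer and click its child lock home

TASK

Push the open top drawer of the white drawer unit fully shut, then push the grey child-lock slider on top of the unit along its rail until it clicks into its notch, not past it. Use fingertips only: do not pick anything up, leave the block in the drawer, and do not disturb the things standing around. Finish with the hand clear of everything.

Things in the scene. Friction and masses are not known exactly. Their poses are not given: they have to be found in the camera images.
- drawer_unit: White plastic drawer unit, fixed, 240 mm deep (its x) by 280 wide (its y) by 160 high. Origin: centre of its underside; x points from its front to its back (away from the robot; yaw varies), y to its left seen from the robot, z up. Its lower drawer is a dummy. On its flat top an aluminium rail runs along y at x = -30 mm: 26 mm wide, 6 mm high, y = -120 to 120 mm.
- drawer (a joint): How far the top drawer is open, in m: 0 = fully shut against a hard stop, at most 0.11; it starts 0.06 to 0.095 open. Pushing its front along the unit's +x shuts it; it takes about 2 N and stays where it is left.
- drawer_front (a point): Centre of the outer face of the top drawer's front panel, 270 mm wide (y) and 48 mm high (z = 100 to 148 mm). Shut, this point is at x = -132, y = 0, z = 124 mm in the unit. A 13 mm pull lip, 100 mm wide, juts out at the panel's bottom edge (z = 101 to 107 mm). Behind the front the drawer is open on top.
- lock (a joint): Slider's travel in m, growing along the unit's +y: 0 = right-hand end (seen from the robot), 0.15 = left; starts at 0 to 0.055. It slides with about 1.5 N; near 0.097 a spring roller meets a ridge and the push rises to about 6 N; past the crest (0.104) the force dips, the slider jumps into the notch and centres itself at 0.110. About 12 N drives it over the next ridge (crest 0.118): too far.
- lock_tab (a point): Centre of the top of the slider's upright grey tab, at z = 194 mm; on the unit, x = -30, y = -85 mm + travel. The tab is 34 mm (unit's x) by 16 mm (y, the travel) and stands 22 mm above its carriage, 46 (x) by 40 (y) mm, top at 172 mm. Push the tab's right-hand face along +y. The roller's small arm juts from the carriage toward the unit's front, to 43 mm from the tab's centre, top at 182 mm.
- notch (a point): Where lock_tab must end: x = -30, y = 25, z = 194 mm in the unit. The notch itself is the dip between two steel cross ridges, 3 and 5 mm high, at y = 19 and 33 mm on a thin steel strip that lies along y at x = -66 mm, in front of the rail.
- block: Small wooden block painted orange, a 30 mm cube lying loose in the top drawer, near its front; origin at the centre of its underside. It rides in with the drawer; the drawer's floor is 104 mm above the counter.
- duck: Yellow rubber duck, loose, about 80 mm long and wide 72 mm, 80 mm high, on the counter left of the unit; origin under its centre. Leave it.
- maraca: Blue plastic maraca, loose, 164 mm long, 50 mm thick, lying along y on top of the unit behind the rail; origin under its middle. Leave it.
- cup: Stainless steel measuring cup, loose, 60 mm across, 40 mm high, with a flat handle, on top of the unit behind the rail, at the right; origin under its centre. Leave it.
- brush: Brush, loose, lying on the counter in front of and below the open drawer; origin under its middle. Leave it.
- bottle: White plastic bottle, loose, 64 mm across, 180 mm high, on the counter right of the unit; origin under its centre. Leave it.
- jar: Glass jar with a steel lid, loose, 70 mm across, 80 mm high, on the counter right of the unit, nearer the robot than the bottle; origin under its centre. Leave it.
Things that resemble listed ones, but are neither listed nor needed, are in the scene too. There is more than one size of the block; the job needs the larger.

How it is judged (in metres and radians):
On the way, in this order (a step that is already met when the one before it is completed fails the run):
1. the top drawer is fully shut (value of joint drawer below 0.004 m), for 0.2 s.
2. the slider sits in its notch, the drawer still shut (value of joint lock between 0.107 and 0.113 m and value of joint drawer below 0.004 m), for 0.2 s.
At the end, for the whole second after the job is handed in: The top drawer is within 4 mm of fully shut with the block inside it, and the lock slider rests in its notch (within 3 mm) (all of step 2 and velocity of joint lock between -0.005 and 0.005 m/s and x of block in the frame of drawer_unit above -0.12 m and height (world z) of block between 0.095 and 0.13 m); the robot touches nothing.
It fails at once if the slider is pushed over the second ridge, past the notch (value of joint lock above 0.12 m).
It fails at once if the slider is in its notch while the drawer is still open (value of joint lock above 0.104 m and value of joint drawer above 0.01 m).
It fails at once if the block is lifted out of the drawer (height (world z) of block above 0.14 m).
It fails at once if a thing standing around is lifted, carried or pushed more than 30 mm (distance of any of duck, maraca, cup, brush, bottle, jar from where it was at the start of the episode above 0.03 m).
It fails at once if a thing standing around is tipped over (angle between any of duck, maraca, cup, bottle, jar's own z axis and vertical above 0.5 rad).
It also fails if it takes over 53 s, if anything falls off the work surface, if the arm or the gripper's body presses on something with over 40 N, if the wrist force passes 120 N, or if a joint passes its speed limit or range.

ROBOT

A 6-joint arm with a two-finger parallel gripper is mounted at the origin on the work surface. World frame = base frame: x ahead of the robot, y to its left, z up, the work surface at z = 0. Lengths are in mm, angles in degrees, forces in N, time in s.
With the tool pointing down it reaches from about 325 to 925 mm from the base axis. Payload 3.1 kg.
Tool frame: the origin (TCP) lies at the very end of the fingers, on their centre line; the grasp point (between the pads) lies grasp_offset behind it (grasp_offset is the distance from the TCP to the grasp point, in mm); z points along the fingers, y is the line along which they close (so a half turn about z gives the same grasp; the last joint's range is limited). The gripper opens to 85 mm and grips with 20 to 120 N. Pads are 22 mm wide; open, the fingers measure 114 mm over their backs; the gripper's body (76 mm by 85 mm) begins 54 mm behind the grasp point. The pads swing forward as they close: fully open they stand 13 mm farther back than shut.
Start: joints at [-73.637, 12.427, 92.441, -0, 75.132, -6.429], TCP at [242.141, -576.201, 231.3] pointing down, gripper open.
Joint ranges: [-157.48, 157.48], [-44.54, 120.13], [17.64, 146.25], [-64.5, 244.5], [7.68, 150.69], [-147.95, 147.95]. Speed limits (degrees/s): [159.86, 159.86, 180, 180, 180, 180].

INTERFACE

Orientations are given as [roll, pitch, yaw] about the fixed x, y, z axes, in that order (R = Rz(yaw) Ry(pitch) Rx(roll)).
In Python, from station import * gives the robot as it stands. Calls block until the motion is done:
- goto(position, orientation): joint-space move of the TCP to a pose.
- move_l(position, attitude=None, speed=150): straight line of the TCP; attitude=None keeps the orientation; speed is the mean speed in mm/s.
- move_j(angles): joint-space move.
- grip(opening, squeeze=None): finger opening in mm; squeeze is the grip in N (None keeps the last); returns when the fingers have stopped.
- wait(seconds).
- solve_ik(position, orientation): joint angles nearest the present ones, or None.
- get_obs(): the state.
- get_image(name): name is "scene" or "top" or "wrist"; returns the picture (384x512x3 uint8, red, green, blue); there is no depth.
- get_calibration(name): a dict with "fx", "fy", "cx", "cy" (pixels), "D" ([k1, k2, p1, p2, k3] as OpenCV has them; the pictures are not rectified), "R" (3x3) and "t" (3): a world point X has camera coordinates R X + t; the wrist camera has in their place "mount" (4x4, takes a point from camera to tool coordinates, whose origin is the TCP and whose axes are the flange's). Camera axes: x right, y down, z forward; pixel columns grow to the right and rows downward; lengths in mm; the calibration is good to about 2 mm. A picture is of the moment at which its call begins: read the wrist's pose just before it. get_calibration takes no time and is no camera call.
A pose or a line that the arm cannot do raises Unreachable and nothing moves.
- sign_off(): hands the job in; it is judged then, once.
Trained networks look in the newest picture that a camera, given by its name, has taken for a name from the list of things; names that differ only in an ending like _2 or _b are one class to them, and where a whole thing is asked for, a point or a joint stands for the part that bears it (a point fixed in the world has none). Each returns a list of dicts, best first, with "score" (0 to 1); they miss things now and then, are a little off and sometimes report something else, mostly with a low value. They report only what shows in the picture. A call takes as long as a camera call. They do not tell look-alikes from the thing itself.
- spot_in(name, camera): "extent" ([centre column, centre row, width, height] in pixels, round what is visible of it).
- regions_of(name, camera): "region" (384x512 bool, what is visible of it) and "extent" ([centre column, centre row, width, height] in pixels, round what is visible of it).
The state is a dict: "t": time; "joint_pos": joint angles; "qvel": joint speeds; "effort": joint torques, N m; "tcp_pos": TCP position; "ee_rot": TCP orientation; "wrist_force": force on the tool from outside, world axes, zero at the start; "moment": the same for the moment, N m; "grip_width": finger opening in mm; "grip_force": force on a finger pad.
Only numpy, scipy, OpenCV 4.12 (cv2) and the standard library are available. Lean on these libraries where they do the work, as an engineer would, in place of code of your own. Each camera call takes 0.05 s, during which the arm holds its last target. There are 200 camera calls.

## Working session

There is one attempt and no reset: what is moved stays moved. The work goes in short steps, each a Python script; the robot and the scene stay as the last script left them, time stands still between calls to the robot, and variables do not carry over. Pictures are saved under pics/ and viewed, at most 10 in all, crops included, and the job is handed in when it is done.

```bash
ls; mkdir -p pics
python3 - <<'E'
from station import *
import cv2,numpy as np
ims=[]
for n in ["scene","top"]:
    im=get_image(n); cv2.imwrite(f"pics/{n}0.png",cv2.resize(im[:,:,::-1],(800,600)))
    c=get_calibration(n); print(n,{k:np.round(v,3).tolist() for k,v in c.items()})
    for k in ["drawer_unit","drawer_front","lock_tab","block","maraca","cup"]:
        print(k,[(np.round(d["extent"]).tolist(),round(d["score"],2)) for d in spot_in(k,n)[:3]])
print(get_calibration("wrist")); print(get_obs())
E
```

```text
pics
scene {'fx': 433.091, 'fy': 433.091, 'cx': 258.755, 'cy': 196.79, 'D': [-0.03, 0.0, 0.0, 0.0, 0.0], 'R': [[0.934, 0.356, 0.004], [0.311, -0.811, -0.495], [-0.173, 0.464, -0.869]], 't': [-560.6, -114.384, 1163.318]}
drawer_unit [([267.0, 220.0, 199.0, 179.0], 0.8)]
drawer_front [([214.0, 182.0, 91.0, 103.0], 0.71)]
lock_tab [([256.0, 218.0, 32.0, 26.0], 0.87)]
block [([162.0, 227.0, 7.0, 8.0], 0.46), ([221.0, 200.0, 20.0, 13.0], 0.44)]
maraca [([330.0, 203.0, 47.0, 63.0], 0.57)]
cup [([313.0, 257.0, 60.0, 41.0], 0.83)]
top {'fx': 472.101, 'fy': 472.101, 'cx': 254.647, 'cy': 194.185, 'D': [-0.015, 0.0, 0.0, 0.0, 0.0], 'R': [[-0.026, -1.0, -0.012], [-0.999, 0.026, -0.044], [0.044, 0.011, -0.999]], 't': [19.447, 599.828, 1157.668]}
drawer_unit [([260.0, 183.0, 141.0, 159.0], 0.72)]
drawer_front [([250.0, 238.0, 116.0, 48.0], 0.95)]
lock_tab [([279.0, 182.0, 19.0, 29.0], 0.62)]
block [([264.0, 229.0, 18.0, 18.0], 0.6)]
maraca [([247.0, 119.0, 75.0, 32.0], 0.73)]
cup [([304.0, 126.0, 41.0, 44.0], 0.67)]
{'fx': 275.40757962698586, 'fy': 275.40757962698586, 'cx': 256.1560217803631, 'cy'
[... 426 characters left out ...]
  1.00000000e+00]])}
{'t': 0.7, 'joint_pos': array([-7.36350382e+01,  1.24276381e+01,  9.24379221e+01,  2.99616125e-03,
        7.51337677e+01, -6.42946627e+00]), 'qvel': array([ 0.08347187,  0.00803583,  0.00544161, -0.01795375,  0.03023677,
       -0.04059844]), 'effort': array([-1.47832608e-03, -3.96749961e+01, -3.04161608e+01, -3.13624869e-04,
        7.15109163e-04, -3.62456476e-06]), 'tcp_pos': array([ 242.1757513 , -576.20665176,  231.32647162]), 'ee_rot': array([ 1.79999008e+02, -2.80241215e-03,  2.27936594e+01]), 'wrist_force': array([ 0.4573828 , -0.47385814,  0.10001805]), 'moment': array([-0.00188113,  0.03550286,  0.03488554]), 'grip_force': 0.0, 'grip_width': 85.11866392926537}
```

View pics/scene0.png

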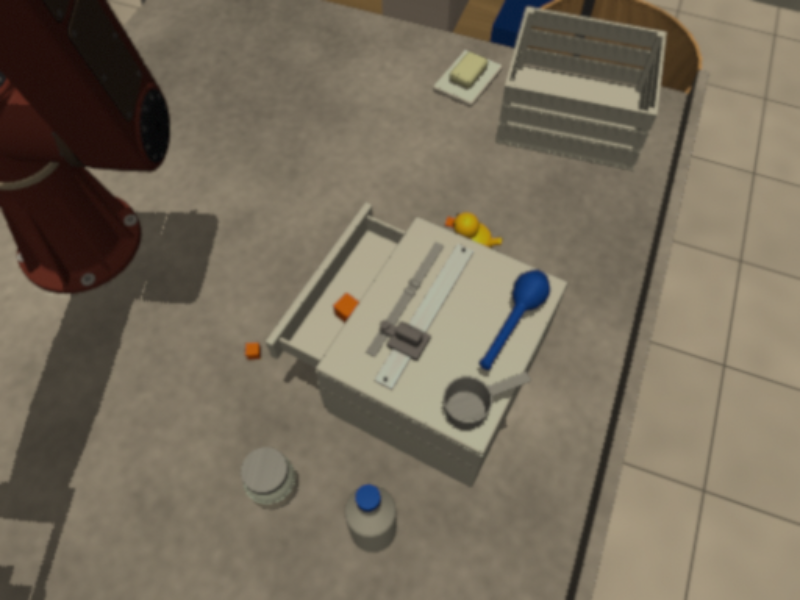

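View pics/top0.png

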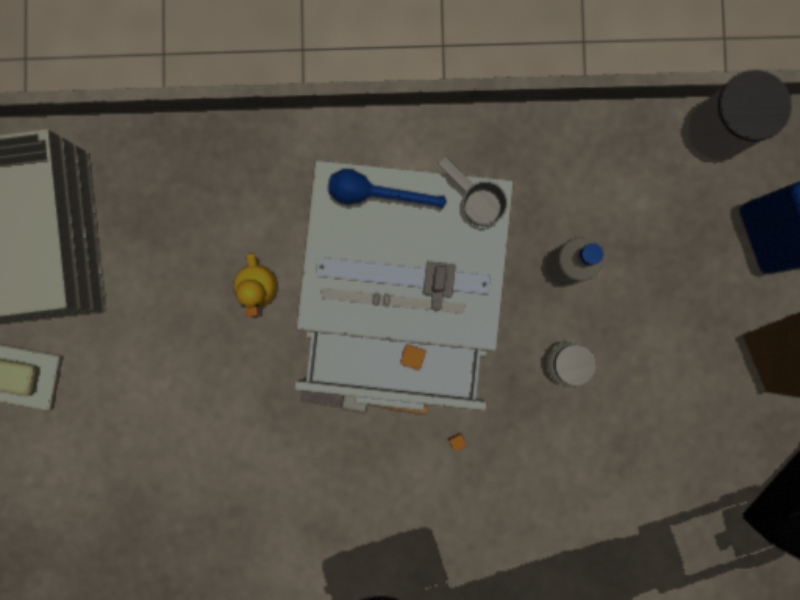

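The scene view shows the unit at about (440,330), the drawer opened towards the robot with the block at (346,306), and the slider at (408,338). In the top view the unit's top corners are at (316,161), (512,181), (496,348) and (299,329), the panel runs from (297,386) to (485,405), and the tab is near (439,278). The small orange cube at (457,442) is a decoy.

```bash
cat > h.py <<'E'
from station import *
import numpy as np, cv2
def proj(P,n):
    c=get_calibration(n); K=np.array([[c["fx"],0,c["cx"]],[0,c["fy"],c["cy"]],[0,0,1.]])
    return cv2.projectPoints(np.array(P,float).reshape(-1,1,3),cv2.Rodrigues(np.array(c["R"]))[0],np.array(c["t"],float),K,np.array(c["D"],float))[0][:,0]
def U(p,x,y,yaw):
    c,s=np.cos(yaw),np.sin(yaw); p=np.atleast_2d(p).astype(float)
    return np.c_[x+c*p[:,0]-s*p[:,1],y+s*p[:,0]+c*p[:,1],p[:,2]]
E
python3 - <<'E'
from h import *
from scipy.optimize import least_squares
s=.64
def pts(v):
    x,y,yaw,d,l,z=v
    A=[[120,140,z],[120,-140,z],[-120,-140,z],[-120,140,z],[-132-d,135,z-12],[-132-d,-135,z-12],[-30,-85+l,z+34]]
    return U(A,x,y,yaw)
top=np.array([[316,161],[512,181],[496,348],[299,329],[297,388],[485,407],[439,278]])*s
sc=np.array([[567,286],[474,449],[319,372],[417,219],[367,208],[270,343],[409,333]])*s
f=lambda v:np.r_[(proj(pts(v),"top")-top).ravel(),(proj(pts(v),"scene")-sc).ravel()]
r=least_squares(f,[600,0,0,80,30,160],loss="soft_l1",x_scale=[10,10,.1,10,10,10])
print(r.x,np.degrees(r.x[2])); print(r.fun.reshape(2,-1,2).round(1).tolist())
E
```

```text
[ 6.62781155e+02 -9.17480946e+00 -1.30707889e-01  6.94699997e+01
  3.59338075e+01  1.47411256e+02] -7.489010400459272
[[[-0.2, -0.1], [0.1, -0.1], [-0.4, 1.2], [-1.3, -0.1], [-1.1, -0.9], [0.0, -0.1], [-0.4, -0.4]], [[-0.3, -0.3], [5.1, 5.0], [-2.3, -0.4], [-0.9, 0.5], [-0.1, -1.0], [-1.8, 1.8], [0.2, 0.8]]]
```

Run:
```python
from h import *
from scipy.optimize import least_squares
s=.64
top=np.array([[316,161],[512,181],[496,348],[299,329],[297,388],[485,407],[439,278]])*s
sc=np.array([[567,286],[474,449],[319,372],[417,219],[367,208],[270,343],[409,333]])*s
k=[0,2,3,4,5,6]
for zf in (None,160):
  def pts(v):
    x,y,yaw,d,l=v[:5]; z=zf or v[5]
    A=[[120,140,z],[120,-140,z],[-120,-140,z],[-120,140,z],[-132-d,135,z-12],[-132-d,-135,z-12],[-30,-85+l,z+34]]
    return U(A,x,y,yaw)
  f=lambda v:np.r_[(proj(pts(v),"top")-top).ravel(),(proj(pts(v),"scene")-sc)[k].ravel()]
  r=least_squares(f,[600,0,0,80,30,160],loss="soft_l1",x_scale=[10,10,.1,10,10,10])
  print(r.x.round(2),np.degrees(r.x[2])); print(r.fun.round(1).tolist())
v=r.x
def W(p): return U(p,*v[:3])[0]
print(W([-132-v[3],0,124]),W([-30,-85+v[4],194]))
print({k:(get_obs()[k]) for k in("t",)})
yaw=np.degrees(v[2])
for y in(yaw,yaw+180,yaw+90,yaw-90):
  print(y,[None if q is None else np.round(q) for q in (solve_ik(W(p),[180,0,y]) for p in ([-250,0,116],[-150,0,116],[-30,-110,178],[-30,20,178]))])
try: print(grasp_offset)
except Exception as e: print(e)
```

```text
[ 6.6335e+02 -9.2300e+00 -1.3000e-01  7.0060e+01  3.5890e+01  1.4698e+02] -7.411124655931781
[-0.3, -0.3, 0.0, -0.5, -0.3, 0.9, -1.2, -0.2, -0.9, -0.8, 0.2, -0.2, -0.4, -0.6, -0.1, -0.2, -2.0, -0.1, -0.7, 0.7, -0.2, -0.9, -1.7, 2.0, 0.4, 1.1]
[ 6.6337e+02 -1.1340e+01 -1.3000e-01  6.8430e+01  3.5680e+01  1.6000e+02] -7.324279612453994
[-0.1, -1.6, 1.8, -1.9, 1.5, 0.8, -1.1, -0.2, -0.7, -1.1, 2.0, -0.5, 1.0, -1.2, 0.9, -2.7, -3.1, -1.7, -1.1, -2.0, -0.4, -3.3, -2.6, 0.6, 0.1, -1.0]
[464.57408562  14.20966723 124.        ] [627.32817073 -56.43100413 194.        ]
{'t': 0.7}
-7.324279612453994 [array([ -7.,  -6., 125.,  -0.,  61.,  90.]), array([ -7.,   7., 112.,  -0.,  61.,  90.]), array([-17.,  16.,  94.,  -0.,  70.,  80.]), array([-5., 16., 93., -0., 70., 92.])]
172.675720387546 [array([ -7.,  -6., 125.,   0.,  61., -90.]), array([ -7.,   7., 112.,   0.,  61., -90.]), array([ -17.,   16.,   94.,    0.,   70., -100.]), array([ -5.,  16.,  93.,   0.,  70., -88.])]
82.67572038754601 [array([ -7.,  -6., 125.,  -0.,  61.,   0.]), array([ -7.,   7., 112.,  -0.,  61.,   0.]), array([-17.,  16.,  94.,   0.,  70., -10.]), array([-5., 16., 93., -0., 70.,  2.])]
-97.32427961245399 [None, None, None, None]
18.700000000000003
```

```bash
cat >> h.py <<'E'
V=[663.37,-11.3,np.radians(-7.35)]; YAW=82.65
def W(x,y,z): return U([x,y,z],*V)[0]
def fu():
    f=get_obs()["wrist_force"]; c,s=np.cos(V[2]),np.sin(V[2])
    return np.array([c*f[0]+s*f[1],-s*f[0]+c*f[1],f[2]])
E
python3 - <<'E'
from h import *
grip(0,20)
O=[180,0,YAW]
goto(W(-250,0,250),O); move_l(W(-250,0,122)); wait(.2)
f0=fu(); print(get_obs()["t"],f0.round(1))
move_l(W(-200,0,122),speed=60); print((fu()-f0).round(1))
move_l(W(-156,0,122),speed=60); print((fu()-f0).round(1))
x=-156
for i in range(25):
    x+=1; move_l(W(x,0,122),speed=30); f=fu()-f0; print(x,f.round(1))
    if f[0]<-9: break
print(get_obs()["t"],get_obs()["tcp_pos"],W(x,0,122))
im=get_image("top"); cv2.imwrite("pics/top1.png",cv2.resize(im[90:250,150:360,::-1],None,fx=3.6,fy=3.6,interpolation=2))
E
```

```text
4.8917 [-0.1 -0.2 -0.2]
[-0.5 -0.2 -0. ]
[-0.   0.4  0.1]
-155 [-0.3  0.1  0.3]
-154 [-0.8  0.1  1.1]
-153 [-0.7  2.   0.7]
-152 [-0.4  0.4  0.4]
-151 [ 0.  -0.1  0.8]
-150 [-0.2  0.8  0.1]
-149 [-1.1  0.3 -0.2]
-148 [-0.9  0.9  0.1]
-147 [-1.2  0.2  0.9]
-146 [-5.3 -1.1  4. ]
-145 [-8.3 -0.3  5.9]
-144 [-10.3  -0.5   9.3]
9.7583 [517.47070516   7.49507023 121.95353429] [520.55322206   7.12194179 122.        ]
```

Run:
```python
from h import *
move_l(W(-175,0,122)); move_l(W(-175,0,260),speed=250)
goto(W(-30,-125,260),[180,0,YAW])
o=get_obs(); im=get_image("wrist"); print(o["t"],o["tcp_pos"],o["ee_rot"])
d=spot_in("lock_tab","wrist"); print([(np.round(a["extent"],1).tolist(),a["score"]) for a in d])
cv2.imwrite("pics/w1.png",cv2.resize(im[:,:,::-1],(800,600)))
c=get_calibration("wrist"); M=np.array(c["mount"]); from scipy.spatial.transform import Rotation as Ro
R=Ro.from_euler("xyz",o["ee_rot"],degrees=True).as_matrix()
K=np.array([[c["fx"],0,c["cx"]],[0,c["fy"],c["cy"]],[0,0,1.]])
def pw(P):
    t=(P-o["tcp_pos"])@R; q=(t-M[:3,3])@M[:3,:3]
    return cv2.projectPoints(q.reshape(-1,1,3),np.zeros(3),np.zeros(3),K,c["D"])[0][:,0]*800/512
for n,p in dict(tab=[-30,-49.3,194],railL=[-30,120,166],railR=[-30,-120,166],fl=[-120,140,160],fr=[-120,-140,160],bl=[120,140,160],br=[120,-140,160],ridge1=[-66,19,163]).items(): print(n,pw(W(*p)[None]).round())
```

```text
11.6583 [ 616.31509135 -130.40675446  258.03777253] [-1.79765321e+02 -9.51971068e-02  8.26484934e+01]
[([243.2, 104.5, 79.3, 52.9], 0.7)]
tab [[402. 165.]]
railL [[ 402. -258.]]
railR [[402. 296.]]
fl [[ 187. -304.]]
fr [[251. 326.]]
bl [[ 761. -305.]]
br [[654. 326.]]
ridge1 [[328.  20.]]
```

View pics/top1.png

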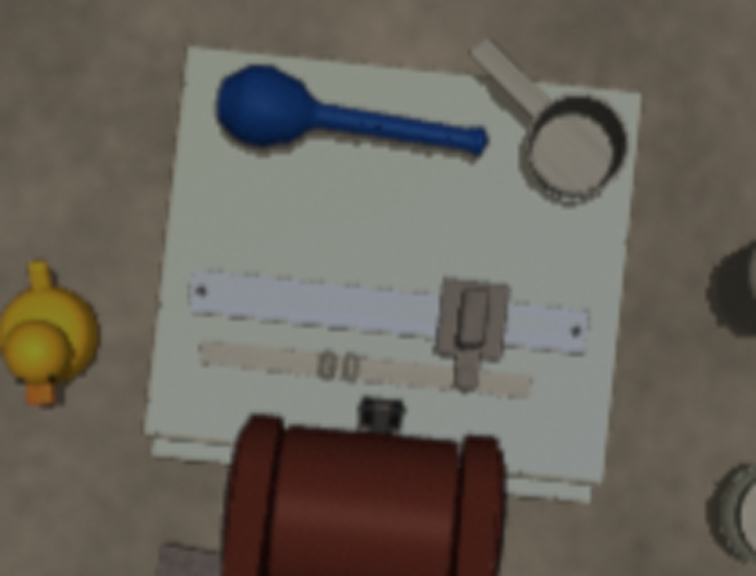

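View pics/w1.png

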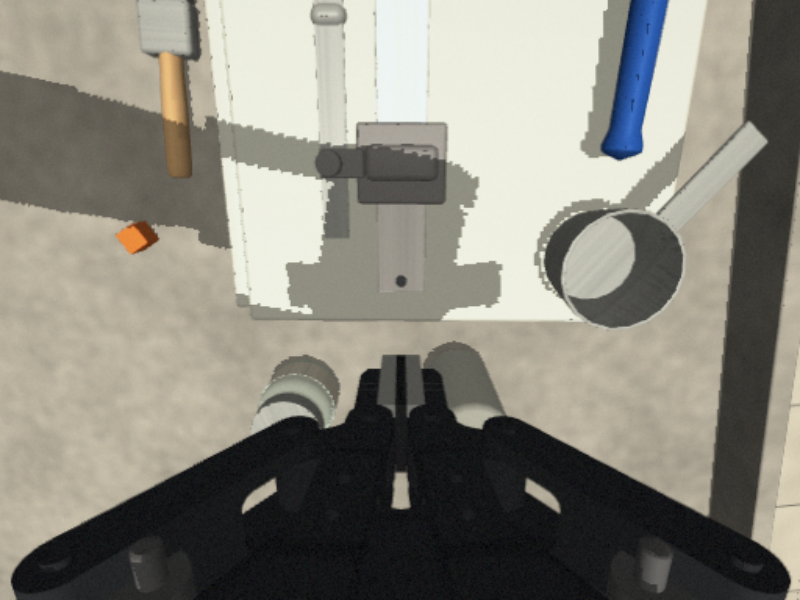

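The drawer front is shut flush in the top view. In the wrist view the tab is at (402,162) and the rail end at (402,292), within about 4 px of what the fit predicts, so I'll push the slider.

Run:
```python
from h import *
def ty():
    p=get_obs()["tcp_pos"]-np.array([V[0],V[1],0]); return -np.sin(V[2])*p[0]+np.cos(V[2])*p[1]
Z=179
move_l(W(-30,-97,260)); move_l(W(-30,-97,Z),speed=120); wait(.2)
f0=fu(); print(get_obs()["t"],ty())
move_l(W(-30,-78,Z),speed=60); y=-78; yc=None
for i in range(25):
    y+=1; move_l(W(-30,y,Z),speed=30); f=fu()-f0; print(y,round(ty(),1),f.round(1))
    if f[1]<-1.1: break
move_l(W(-30,-17,Z),speed=40); y=-17; wait(.1); print((fu()-f0).round(1),round(ty(),1))
pk=0
for i in range(22):
    y+=1; move_l(W(-30,y,Z),speed=25); wait(.05); f=-np.mean([(fu()-f0)[1] for _ in range(3)]); pk=max(pk,f)
    print(y,round(ty(),1),f.round(1))
    if pk>3.5 and f<1.3 or f>9: break
print(get_obs()["t"])
im=get_image("top"); cv2.imwrite("pics/top2.png",cv2.resize(im[90:250,150:360,::-1],None,fx=3.6,fy=3.6,interpolation=2))
```

```text
13.1167 -97.14257769645566
-77 -77.1 [ 0.4 -0.3 -1.5]
-76 -76.1 [-0.9 -1.4 -0.7]
[ 0.1 -0.5 -1.6] -16.5
-16 -16.2 1.8
-15 -15.1 3.4
-14 -13.9 2.6
-13 -12.9 2.8
-12 -11.9 3.4
-11 -10.9 2.2
-10 -9.9 2.9
-9 -8.9 2.8
-8 -7.9 2.9
-7 -6.9 2.0
-6 -5.9 2.9
-5 -4.9 2.2
-4 -3.9 3.0
-3 -3.4 4.7
-2 -2.9 5.2
-1 -2.5 7.7
0 -1.6 7.5
1 -0.1 6.0
2 2.1 4.2
3 3.8 2.2
4 4.7 0.4
22.1083
```

Run:
```python
from h import *
from scipy.spatial.transform import Rotation as Ro
move_l(W(-30,-25,179),speed=100); move_l(W(-30,-25,270))
move_l(W(-30,-70,270)); wait(.2)
o=get_obs(); im=get_image("wrist"); print(o["t"])
c=get_calibration("wrist"); M=np.array(c["mount"]); R=Ro.from_euler("xyz",o["ee_rot"],degrees=True).as_matrix()
K=np.array([[c["fx"],0,c["cx"]],[0,c["fy"],c["cy"]],[0,0,1.]])
def pw(P):
    q=((P-o["tcp_pos"])@R-M[:3,3])@M[:3,:3]
    return cv2.projectPoints(q.reshape(-1,1,3),np.zeros(3),np.zeros(3),K,c["D"])[0][:,0]*800/512
for n,p in dict(tab=[-30,25,194],tab_l=[-30,33,194],tab_r=[-30,17,194],carr_r=[-30,5,172],ridge1=[-66,19,163],ridge2=[-66,33,165],railR=[-30,-120,166],drawerface=[-132,0,148]).items(): print(n,pw(W(*p)[None]).round())
cv2.imwrite("pics/w2.png",cv2.resize(im[:,:,::-1],(800,600)))
```

```text
24.0083
tab [[398. 123.]]
tab_l [[398. 105.]]
tab_r [[398. 141.]]
carr_r [[399. 168.]]
ridge1 [[333. 141.]]
ridge2 [[331. 113.]]
railR [[399. 375.]]
drawerface [[227. 177.]]
```

View pics/w2.png

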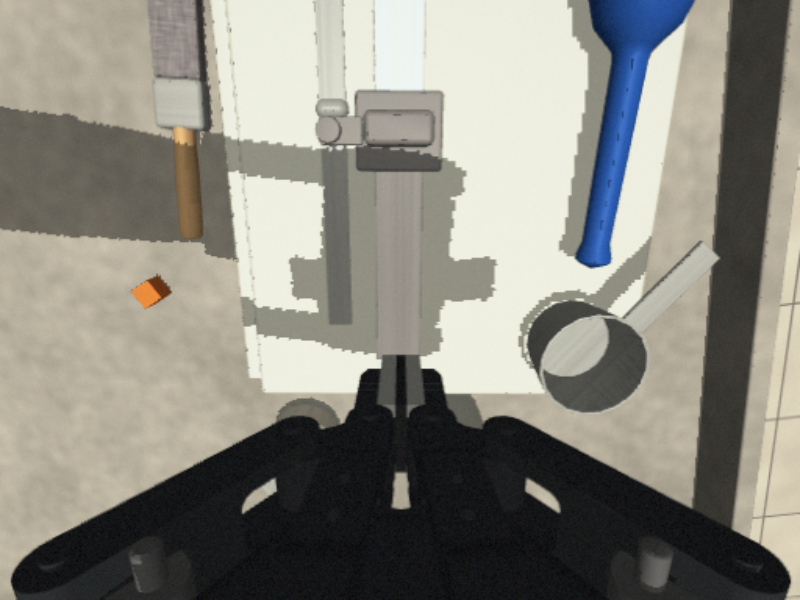

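In this view the tab centre is near (398,127) and the roller at (330,129), with ridge 2 clearly visible at (332,107). That puts the slider past the crest but maybe 3–4 mm short of centred. The force onset near y = -4 suggests the same, so I'll nudge it gently with a force guard.

Run:
```python
from h import *
def ty():
    p=get_obs()["tcp_pos"]-np.array([V[0],V[1],0]); return -np.sin(V[2])*p[0]+np.cos(V[2])*p[1]
Z=179
move_l(W(-30,-25,270)); move_l(W(-30,-25,Z),speed=120); wait(.2)
f0=np.mean([fu() for _ in range(5)],0)
move_l(W(-30,1,Z),speed=60); y=1
while y<8.4:
    y+=.5; move_l(W(-30,y,Z),speed=25); a=[]
    for _ in range(4): wait(.02); a.append(-(fu()-f0)[1])
    f=np.mean(a); print(y,round(ty(),1),f.round(1))
    if f>4.5: break
print(get_obs()["t"])
move_l(W(-30,-25,Z),speed=100); move_l(W(-30,-25,270)); move_l(W(-30,-70,270)); wait(.2)
im=get_image("wrist"); cv2.imwrite("pics/w3.png",cv2.resize(im[:,:,::-1],(800,600)))
```

```text
1.5 1.2 0.7
2.0 1.9 1.0
2.5 2.5 0.8
3.0 3.0 0.6
3.5 3.5 0.7
4.0 4.0 1.1
4.5 4.5 0.8
5.0 5.0 1.0
5.5 5.6 1.0
6.0 6.0 1.0
6.5 6.5 0.6
7.0 7.0 0.3
7.5 7.5 1.0
8.0 8.0 0.5
8.5 8.5 0.6
30.95
```

View pics/w3.png

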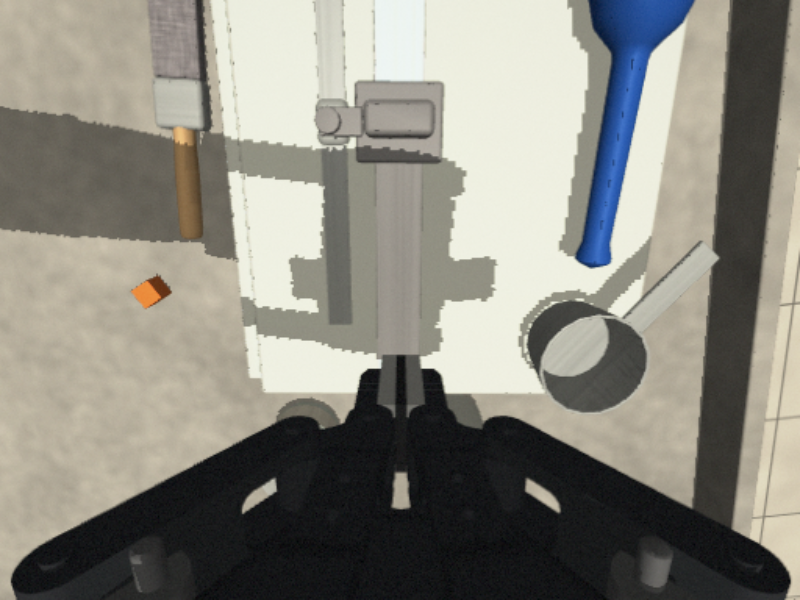

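The ridges are now visible on both sides of the roller, at rows 135 and 107. The tab centre is at row 118 against an expected 117 or so, which puts travel at about 109–110 mm. The drawer edge hasn't moved and the hand is clear.

```bash
python3 -c "
from h import *
print(sign_off(), get_obs()['t'])"
```

```text
the job is handed in; nothing more can be done
the job is handed in; nothing more can be done
```

I pushed the drawer shut, moved the slider into its notch (about 109–110 mm by camera estimate), left the hand clear above the unit, and handed the job in; no verdict was returned.

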